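Clip a board down in the test jig and start the test

ROBOT

A 6-joint arm with a two-finger parallel gripper is mounted at the origin on a cart in front of the work surface, level with it; the furniture and walls round the work are solid. World frame = base frame: x ahead of the robot, y to its left, z up, the work surface at z = 0. Lengths are in m, angles in rad, forces in N, time in s.
With the tool pointing down it reaches from about 0.35 to 0.975 m from the base axis. Payload 4.9 kg.
Tool frame: the origin (TCP) lies at the very end of the fingers, on their centre line; the grasp point (between the pads) lies 19 mm behind it (ctrl.grasp_offset is the distance from the TCP to the grasp point, in m); z points along the fingers, y is the line along which they close (so a half turn about z gives the same grasp; the last joint's range is limited). The gripper opens to 85 mm and grips with 20 to 120 N. Pads are 22 mm wide; open, the fingers measure 114 mm over their backs; the gripper's body (76 mm by 85 mm) begins 54 mm behind the grasp point. The pads swing forward as they close: fully open they stand 13 mm farther back than shut.
Start: joints at [1.144, 0.053, 1.613, -0, 1.476, -0.119], TCP at [0.189, 0.596, 0.231] pointing down, gripper open.
Joint ranges: [-3.01, 3.01], [-1.01, 2.22], [0.06, 2.58], [-1.02, 4.17], [0.09, 2.62], [-3.14, 3.14]. Speed limits (rad/s): [2.57, 2.57, 3.14, 3.14, 3.14, 3.14].

INTERFACE

Orientations are given as a rotation vector (axis times angle).
In Python, from station import ctrl, optics gives the robot as it stands.
- The arm moves only by the shell command python3 -m handwheel 'ROWS' [OPENING] [FORCE]. ROWS is JSON, a list of rows, each an object of numbers: "tx", "ty", "tz": the shift along the tool's x, y, z in mm; "roll": the turn about the tool's z in rad. A call has 1 to 12 rows; each row shifts and turns the commanded pose from where the row before left it, along the tool's axes as they then stand; what a row does not reach is not made up. A row lasts 1/12 s, in which the tool goes at most 41.7 mm and 7.16 degrees, less where a joint would pass 70% of its speed; a pose out of reach is approached as far as the arm can. A call with a gripper value outside its range is refused whole. OPENING is the finger opening in mm, from 0 to 85.4, set as the call begins (- or left out, the last holds). The fingers move at their own pace and stop on an object; FORCE is the grip in N (left out, the last holds). Time passes only in rows, so rows that do not move let the fingers close. It gives the time, the measured TCP pose, the force, the opening and the grip force at its end, in the units of the state.
- ctrl.get_obs(): the state, without advancing time (a new reading comes with each control period).
- optics.get_image(name): name is "side" or "top"; returns (picture, depth): 420x560x3 uint8, red, green, blue; 420x560 float32, m along the optical axis (not along the pixel's ray), 0 where there is no reading.
- optics.camera_params(name): a dict with "mtx" (3x3 intrinsics, pixels), "k1" (the pictures are not rectified: a ray, as slopes to the right and down, at radius r is drawn at 1 + k1 r^2 times it, then the intrinsics apply), "extrinsics" (4x4, takes a point from camera to world coordinates). Camera axes: x right, y down, z forward; pixel columns grow to the right and rows downward; lengths in m; the calibration is good to about 2 mm. A picture is of the moment at which its call begins. camera_params takes no time and is no camera call.
- ctrl.finish_job(): hands the job in; it is judged then, once.
The state is a dict: "t": time; "q": joint angles; "dq": joint speeds; "effort": joint torques, N m; "tool_pos": TCP position; "tool_rot": TCP orientation; "contact_force": force on the tool from outside, world axes, zero at the start; "wrist_torque": the same for the moment, N m; "opening": finger opening in m; "grip_force": force on a finger pad.
Only numpy, scipy, OpenCV 4.12 (cv2) and the standard library are available. Lean on these libraries where they do the work, as an engineer would, in place of code of your own. Each camera call takes 0.05 s, during which the arm holds its last target. There are 200 camera calls.

TASK

The circuit board is lying loose in its test jig. Open the jig's sprung swing clip by pressing down its thumb button, swing the raised foot in over the bare edge strip of the board until the clip points straight at the board, and let it close so that it holds the board down in its place. Then press the round start key firmly, without touching the square stop key, and leave the board clipped and the other things on the bench undisturbed.

Things in the scene. Friction and masses are not known exactly. Their poses are not given: they have to be found in the camera images.
- test_jig: fixed low grey instrument case, aluminium top 38 mm above the bench, 138 mm deep (x) x 204 mm wide (y). Origin on the bench 5 mm behind below its middle; x to its rear, y to its left. Board on the right two thirds, swing clip at the left, two keys at the left front corner. Steel guide pins 8 mm thick stand round the board, tops 3 mm above the board's laminate
- nest (a point): middle of the board's place on top of the case: where the board's origin belongs (guide pins leave it 3 mm of play either way)
- board: green board 122 (x) x 100 mm (y), loose, 0.12 kg, on four 22 mm legs at x = +-50, y = +-38 mm; origin at the centre of its underside, level with the leg ends, z up. Laminate top at z = 24 mm. A steel shield covers x -51 to 35, y -43 to 27 mm, up to z = 31 mm. The clip's foot goes on the strip x = 35 to 61 mm along the +x edge, bare beside a low white connector (y > -12 mm)
- clip_axis (a point): foot of the clip's post on top of the case, on the vertical axis about which the clip swings. The axis stands 22 mm outside the board's +x edge
- clip_swivel (a joint): swing of the clip about its upright axis, rad: 0 = arm straight across the board's edge, at a right angle to it; positive = swung off, foot to the jig's rear and thumb button to its front (counterclockwise from above). Stops at -0.06 and 1.9; turns easily (0.02 N m), stays where left. Starts parked at 1.25 to 1.75, foot beside the board
- clip_arm: the clip's rocker: dark steel strip 14 mm wide in the fork on the post, rubber foot at one end, thumb button at the other. Origin on its pivot pin, 31 mm above the case; x along the arm to the foot. A spring turns the foot down: beside the board the foot hangs about 5 mm below the laminate's top and must be raised to pass over the edge; on the board it presses with about 4 N
- clip_foot (a point): lowest point of the clip's round rubber foot (10 mm thick), 38 mm from the clip's axis
- clip_thumb (a point): top of the clip's domed black thumb button, 22 mm across, 8 mm high, 36 mm from the clip's axis, at the other end from the foot; at rest 46 mm above the case. Pressing it 5 mm brings the foot level with the laminate, 11 to 13 mm gives 7 to 9 mm of clearance, 14 mm is the stop; 2.5 N to start, 8 N at 11 mm. A finger pressing it carries it sideways by friction
- start_key: round white membrane key with an embossed triangle, 22 mm across, nearest the jig's left front corner; origin at the middle of its upper face, which is 3.4 mm above the case. Almost no travel (1.2 mm); it registers at 3 N and bottoms at 5 N, then is rigid; more than 40 N would ruin it
- stop_key: square white membrane key with an embossed square, 15 mm, 34 mm to the right (jig -y) of the start key; same height and stiffness. Not to be pressed
- blue_screwdriver: loose bystander: blue screwdriver, 181 mm long, lying right of the jig; origin under its middle
- cutters: loose bystander: side cutters with yellow handles, 91 mm long, lying; origin under its middle
- braid: loose bystander: small flat yellow reel of braid, 44 mm wide, 10 mm high; origin under its middle
- flux: loose bystander: round white open tin, 60 mm across, 21 mm high, behind the jig; origin under its middle
- sink: loose bystander: black finned heat sink, 30 x 30 x 16 mm, behind the jig to the right; origin under its middle

How it is judged:
On the way, in this order (a step that is already met when the one before it is completed fails the run):
1. the clip has been opened, swung over the board and let go, and holds the board's bare strip (contact force between clip_arm and board above 2 N and x of clip_foot in the frame of board between 0.036 and 0.055 m and distance between board and nest below 0.006 m and angle between board's own z axis and vertical below 0.04 rad and contact force between the arm and clip_arm below 0.1 N), for 0.3 s.
2. the start key is pressed while the clip holds the board (contact force between anything else and start_key above 3 N and contact force between clip_arm and board above 2 N and x of clip_foot in the frame of board between 0.036 and 0.055 m and distance between board and nest below 0.006 m and angle between board's own z axis and vertical below 0.04 rad), for 0.05 s.
At the end, for the whole second after the job is handed in: the foot presses on the bare strip with over 2 N, its middle 36 to 55 mm from the board's centre line (6 mm or more inside the edge, off the shield); the board lies flat in its place (6 mm, 0.04 rad), at rest; the start key was pressed with over 3 N after the clip closed, and is released (contact force between clip_arm and board above 2 N and x of clip_foot in the frame of board between 0.036 and 0.055 m and distance between board and nest below 0.006 m and angle between board's own z axis and vertical below 0.04 rad and linear speed of board below 0.01 m/s and contact force between anything else and start_key below 0.5 N); the robot touches nothing.
It fails at once if the stop key is pressed (more than 1 N) (contact force between anything else and stop_key above 1 N).
It fails at once if the start key is pressed with more than 40 N (contact force between anything else and start_key above 40 N).
It fails at once if the board is knocked out of its place (more than 8 mm) (distance between board and nest above 0.008 m).
It fails at once if a bystander is moved by more than 30 mm (distance of any of blue_screwdriver, cutters, braid, flux, sink from where it was at the start of the episode above 0.03 m).
It also fails if it takes over 42 s, if anything falls off the work surface, if the arm or the gripper's body presses on something with over 40 N, if the wrist force passes 120 N, or if a joint passes its speed limit or range.

## Working session

There is one attempt and no reset: what is moved stays moved. The work goes in short steps, Python scripts to look and compute and a shell command to move; the robot and the scene stay as the last step left them, time stands still between calls to the robot, and variables do not carry over. Pictures are saved under pics/ and viewed, at most 10 in all, crops included, and the job is handed in when it is done.

```bash
mkdir -p pics; ls
cat > h.py <<'E'
import numpy as np, cv2
from station import ctrl, optics
def ray(name,u,v):
    p=optics.camera_params(name);K=np.array(p['mtx']);k1=p['k1'];T=np.array(p['extrinsics'])
    d=np.array([(u-K[0,2])/K[0,0],(v-K[1,2])/K[1,1]]);s=d.copy()
    for _ in range(20): s=d/(1+k1*(s@s))
    return T[:3,3],T[:3,:3]@np.array([s[0],s[1],1.]),
def onz(name,u,v,z):
    o,d=ray(name,u,v);return o+d*(z-o[2])/d[2]
def dep(name,u,v,D):
    o,d=ray(name,u,v);return o+d*D[int(round(v)),int(round(u))]
def two(a,b):
    o1,d1=ray('top',*a);o2,d2=ray('side',*b)
    s=np.linalg.lstsq(np.c_[d1,-d2],o2-o1,rcond=None)[0]
    p,q=o1+s[0]*d1,o2+s[1]*d2
    return (p+q)/2,np.linalg.norm(p-q)
E
python3 - <<'E'
from h import *
for n in('top','side'):
    im,D=optics.get_image(n);cv2.imwrite(f'pics/{n}0.png',im[:,:,::-1]);np.save(n+'0.npy',D);np.save(n+'0i.npy',im)
    p=optics.camera_params(n);print(n,np.round(p['mtx'],1).tolist(),p['k1'],np.round(p['extrinsics'],3).tolist())
o=ctrl.get_obs();print(o)
E
```

```text
pics
top [[382.2, 0.0, 280.0], [0.0, 382.2, 206.0], [0.0, 0.0, 1.0]] -0.09633171547036538 [[0.007, -0.991, 0.134, 0.371], [-1.0, -0.008, -0.008, 0.033], [0.009, -0.134, -0.991, 0.976], [0.0, 0.0, 0.0, 1.0]]
side [[471.0, 0.0, 276.8], [0.0, 471.0, 213.1], [0.0, 0.0, 1.0]] -0.04210390446539472 [[0.999, 0.011, -0.034, 0.526], [0.033, -0.672, 0.74, -0.691], [-0.015, -0.74, -0.672, 0.722], [0.0, 0.0, 0.0, 1.0]]
{'t': 0.1, 'q': array([ 1.14400080e+00,  5.33053642e-02,  1.61416646e+00, -3.83004522e-05,
        1.47597595e+00, -1.18977570e-01]), 'dq': array([-0.00021655, -0.00253911, -0.003364  , -0.00079053,  0.00230275,
        0.00049685]), 'effort': array([-4.15157956e-04, -3.94904888e+01, -3.71362782e+01, -1.94826493e-04,
        3.88652654e-03,  4.32135309e-06]), 'tool_pos': array([0.18912446, 0.5951087 , 0.23017111]), 'tool_rot': array([-4.81535749e-01, -3.10399891e+00,  2.82190941e-03]), 'contact_force': array([ 0.52798344, -0.50749247,  0.2217675 ]), 'wrist_torque': array([0.01350456, 0.08328225, 0.01922877]), 'grip_force': 0.0, 'opening': 0.08538871746823161}
```

View pics/top0.png

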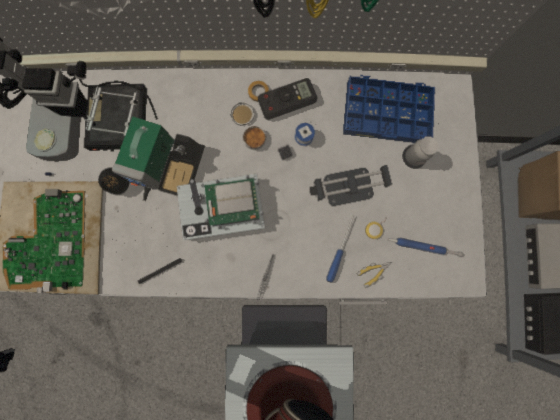

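View pics/side0.png

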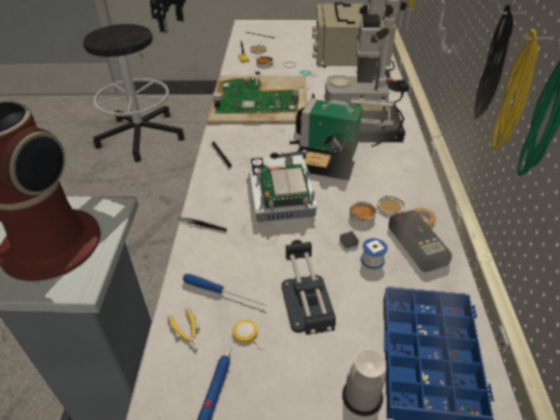

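Top: the jig is near (222,207), with the board on its right, the clip at (197,195) and the keys at (195,230). In the side view the jig is near (283,187). I'll enlarge both.

Run:
```python
from h import *
t=np.load('top0i.npy')[165:250,165:275,::-1];s=np.load('side0i.npy')[135:225,235:335,::-1]
cv2.imwrite('pics/tc.png',cv2.resize(t,None,fx=7,fy=7,interpolation=cv2.INTER_CUBIC))
cv2.imwrite('pics/sc.png',cv2.resize(s,None,fx=6.6,fy=6.6,interpolation=cv2.INTER_CUBIC))
```

```text
(no output)
```

View pics/tc.png

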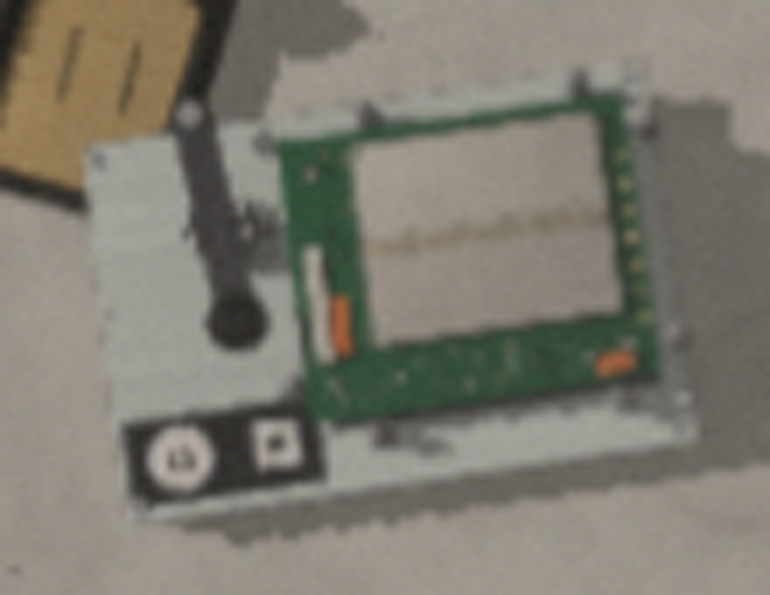

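View pics/sc.png

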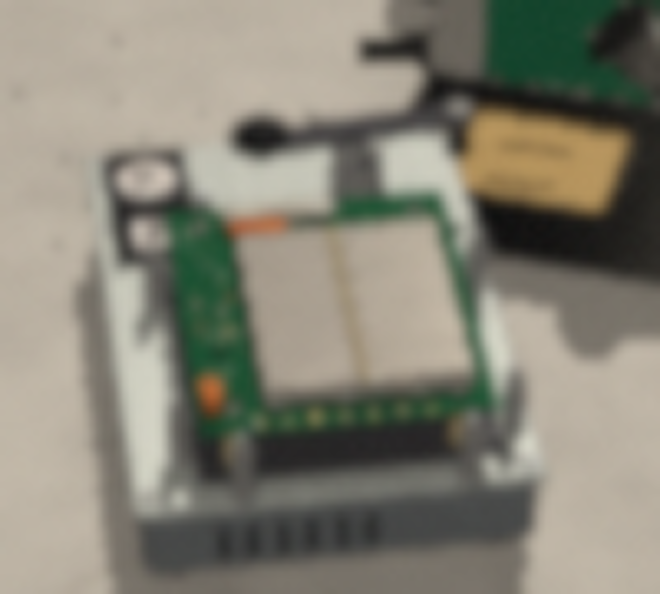

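The crops show the thumb button at tc (237,318) / sc (260,133), the foot end at tc (190,112) / sc (458,105), the start key at tc (180,459) / sc (145,177), and the stop key at tc (277,445) / sc (148,236). The foot is parked to the rear, beside the board.

Run:
```python
from h import *
Dt=np.load('top0.npy');Ds=np.load('side0.npy')
T=lambda x,y:(165+(x+.5)/7-.5,165+(y+.5)/7-.5)
S=lambda x,y:(235+(x+.5)/6.6-.5,135+(y+.5)/6.6-.5)
R=lambda a:np.round(np.array(a)*1000,1)
for n,a,b,z in [('thumb',(237,318),(260,130),.084),('foot end',(190,112),(458,105),.07),('start',(180,459),(145,177),.0414),('stop',(277,445),(148,236),.0414)]:
    p,e=two(T(*a),S(*b));print(n,R(p),R(e),'planeT',R(onz('top',*T(*a),z)),'planeS',R(onz('side',*S(*b),z)),'dep',R(dep('top',*T(*a),Dt)),R(dep('side',*S(*b),Ds)))
print('jig corners LR,LF,RF,RR');c=[onz('top',*T(*q),.038) for q in [(85,150),(130,518),(697,435),(635,65)]];print(R(c),R(np.mean(c,0)))
b=[onz('top',*T(*q),.062) for q in [(280,142),(315,422),(660,378),(617,95)]];print('board',R(b),R(np.mean(b,0)))
f=c[2]-c[1]+c[3]-c[0];print('yaw',np.degrees(np.arctan2(f[0],-f[1])), np.degrees([np.arctan2(q[0],-q[1]) for q in (b[2]-b[1],b[3]-b[0])]))
# component refinements
im=np.load('top0i.npy');g=im.max(2).astype(int)
for nm,I,D,n,box in [('top',im,Dt,'top',(180,222,215,240))]:
    sub=(I[box[1]:box[3],box[0]:box[2]].min(2)>150).astype(np.uint8)
    k,l,st,ce=cv2.connectedComponentsWithStats(sub)
    for i in range(1,k):
        if st[i,4]>8: print(st[i],ce[i]+[box[0],box[1]],R(onz('top',*(ce[i]+[box[0],box[1]]),.0414)))
from scipy.spatial.transform import Rotation as Ro
o=ctrl.get_obs();print(np.round(Ro.from_rotvec(o['tool_rot']).as_matrix(),3))
```

```text
thumb [480.9 218.9  81.1] 1.2 planeT [481.2 218.4  84. ] planeS [480.6 214.6  84. ] dep [481.  218.1  85.4] [480.4 218.4  81.3]
foot end [551.8 238.1  79.3] 1.8 planeT [554.6 240.4  70. ] planeS [551.3 251.1  70. ] dep [553.  238.6  78. ] [551.1 241.7  76.5]
start [436.2 245.9  40.4] 0.7 planeT [436.4 245.7  41.4] planeS [436.  244.5  41.4] dep [436.4 245.6  42. ] [435.5 249.4  37.8]
stop [440.5 211.8  39.1] 2.8 planeT [441.7 211.6  41.4] planeS [439.4 208.3  41.4] dep [441.8 212.   39.7] [439.2 210.9  39.5]
jig corners LR,LF,RF,RR
[[547.  285.1  38. ]
 [415.7 263.5  38. ]
 [446.8  64.5  38. ]
 [579.3  88.4  38. ]] [497.2 175.4  38. ]
board [[545.7 210.2  62. ]
 [448.2 194.8  62. ]
 [464.4  76.6  62. ]
 [563.2  93.   62. ]] [505.4 143.7  62. ]
yaw 9.099804037604644 [7.79889971 8.49361781]
[ 7  5  8  7 27] [190.22222222 229.88888889] [437.  245.9  41.4]
[[-0.953  0.303 -0.001]
 [ 0.303  0.953 -0.002]
 [ 0.    -0.002 -1.   ]]
```

Run:
```python
from h import *
D=np.load('top0.npy')
P=np.array([dep('top',u,v,D) if D[v,u]>0 else [9,9,9] for v in range(60,330,2) for u in range(0,300,2)])
print('max height mm (x 0.35..0.7 down, y cells of 40mm from .60 to .04)')
for x in np.arange(.32,.74,.04):
    r=[]
    for y in np.arange(.6,.04,-.04):
        m=(abs(P[:,0]-x)<.02)&(abs(P[:,1]-y)<.02);r.append(int(P[m,2].max()*1000) if m.any() else -1)
    print(f'{x:.2f}',r)
T=lambda x,y:(165+(x+.5)/7-.5,165+(y+.5)/7-.5)
for q in [(265,140),(370,115),(215,230)]: print(np.round(1000*onz('top',*T(*q),.067),1),np.round(1000*dep('top',*T(*q),D),1))
```

```text
Traceback (most recent call last):
  File "h.py", line 11, in dep
    o,d=ray(name,u,v);return o+d*D[int(round(v)),int(round(u))]
        ~~~^^^^^^^^^^
  File "h.py", line 4, in ray
    p=optics.camera_params(name);K=np.array(p['mtx']);k1=p['k1'];T=np.array(p['extrinsics'])
ValueError: time passes only in moves, steps and waits
```

```bash
sed -i 's/^def ray/import functools\n@functools.lru_cache\ndef cam(n): return optics.camera_params(n)\ndef ray/; s/p=optics.camera_params(name);/p=cam(name);/' h.py
python3 - <<'E'
from h import *
D=np.load('top0.npy')
P=np.array([dep('top',u,v,D) if D[v,u]>0 else [9,9,9] for v in range(60,330,2) for u in range(0,300,2)])
for x in np.arange(.32,.74,.04):
    r=[]
    for y in np.arange(.6,.04,-.04):
        m=(abs(P[:,0]-x)<.02)&(abs(P[:,1]-y)<.02);r.append(int(P[m,2].max()*1000) if m.any() else -1)
    print(f'{x:.2f}',r)
T=lambda x,y:(165+(x+.5)/7-.5,165+(y+.5)/7-.5)
for q in [(265,140),(370,115),(215,230)]: print(np.round(1000*onz('top',*T(*q),.067),1),np.round(1000*dep('top',*T(*q),D),1))
E
```

```text
0.32 [27, 26, 14, 12, 4, 10, 12, 10, 3, 4, 4, 3, 4, 10]
0.36 [17, 17, 15, 12, 5, 3, 4, 13, 13, 4, 4, 4, 3, 3]
0.40 [19, 19, 15, 13, 3, 3, 3, 4, 36, 40, 4, 3, 4, 3]
0.44 [15, 17, 15, 12, 4, 3, 5, 6, 42, 44, 65, 64, 42, 58]
0.48 [18, 18, 13, 15, 5, 3, 3, 4, 40, 84, 85, 71, 71, 70]
0.52 [34, 22, 15, 53, 50, 11, 23, 29, 41, 79, 74, 72, 73, 71]
0.56 [14, 13, 14, 70, 72, 125, 125, 116, 40, 80, 68, 71, 72, 70]
0.60 [6, 4, 3, 64, 65, 124, 144, 123, 96, 43, 4, 3, 4, 4]
0.64 [59, 57, 41, 38, 39, 123, 146, 122, 97, 80, 4, 3, 22, 22]
0.68 [60, 300, 295, 295, 60, 123, 130, 123, 81, 75, 3, 3, 21, 22]
0.72 [317, 340, 296, 297, 303, 305, 17, 4, 4, 5, 2, 5, 20, 31]
[545.5 214.5  67. ] [551.4 220.7  36. ]
[554.5 178.2  67. ] [555.2 178.8  63.6]
[513.8 230.7  67. ] [512.4 228.8  75.8]
```

```bash
python3 -m handwheel '[{"roll":-0.103},{"roll":-0.103},{"roll":-0.102},{"tx":-24,"ty":-31},{"tx":-24,"ty":-31},{"tx":-24,"ty":-31},{"tx":-24,"ty":-31},{"tx":-24,"ty":-31},{"tx":-24,"ty":-31},{"tx":-24,"ty":-31},{"tx":-24,"ty":-31},{"tx":-24,"ty":-31}]' 0 20
```

```text
$[0]: bad value
```

```bash
python3 -m handwheel '[{"tx":0,"ty":0,"tz":0,"roll":-0.1},{"tx":0,"ty":0,"tz":0,"roll":-0.1},{"tx":0,"ty":0,"tz":0,"roll":-0.107}]' 0 20
```

```text
t: 0.35
tool_pos: [0.1892, 0.5953, 0.2306]
tool_rot: [0.007, -3.141, 0.002]
contact_force: [0.0, 0.4, -0.4]
opening: 0.0517
grip_force: 0.0
```

```bash
python3 -m handwheel '[{"tx":-24,"ty":-31,"tz":0,"roll":0},{"tx":-24,"ty":-31,"tz":0,"roll":0},{"tx":-24,"ty":-31,"tz":0,"roll":0},{"tx":-24,"ty":-31,"tz":0,"roll":0},{"tx":-24,"ty":-31,"tz":0,"roll":0},{"tx":-24,"ty":-31,"tz":0,"roll":0},{"tx":-24,"ty":-31,"tz":0,"roll":0},{"tx":-24,"ty":-31,"tz":0,"roll":0},{"tx":-24,"ty":-31,"tz":0,"roll":0},{"tx":-24,"ty":-31,"tz":0,"roll":0},{"tx":-24,"ty":-31,"tz":0,"roll":0},{"tx":0,"ty":0,"tz":0,"roll":0}]'
```

```text
t: 1.35
tool_pos: [0.456, 0.2496, 0.2309]
tool_rot: [0.012, 3.141, -0.004]
contact_force: [-1.0, 0.1, 0.4]
opening: 0.0002
grip_force: 0.0
```

```bash
python3 -m handwheel '[{"tx":-13,"ty":-15,"tz":25,"roll":0},{"tx":-12,"ty":-15,"tz":30,"roll":0},{"tx":0,"ty":0,"tz":35,"roll":0},{"tx":0,"ty":0,"tz":20,"roll":0},{"tx":0,"ty":0,"tz":0,"roll":0},{"tx":0,"ty":0,"tz":0,"roll":0}]'
python3 - <<'E'
from h import *
print(ctrl.get_obs()['tool_pos'])
for n,b in(('top',(150,150,270,250)),('side',(210,90,340,190))):
    im,D=optics.get_image(n);c=im[b[1]:b[3],b[0]:b[2],::-1]
    if n=='top': A=cv2.resize(c,(390,300),interpolation=3)
    else: B=cv2.resize(c,(390,300),interpolation=3)
cv2.imwrite('pics/m1.png',np.hstack([A,B]))
E
```

```text
t: 1.85
tool_pos: [0.4768, 0.2243, 0.1199]
tool_rot: [-0.001, -3.138, 0.001]
contact_force: [-0.7, -0.1, 0.9]
opening: 0.0003
grip_force: 0.0
[0.47678012 0.22426428 0.11989809]
```

View pics/m1.png

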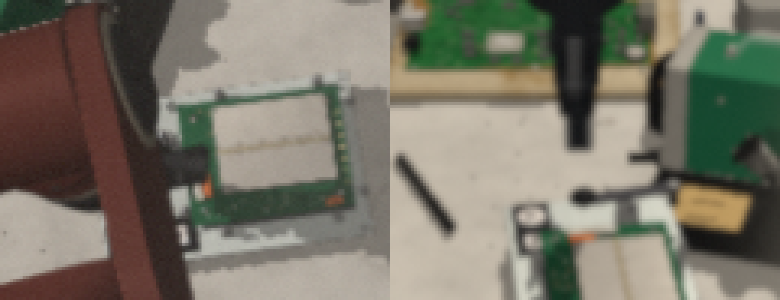

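The side half of the picture shows the closed fingertip at (577,150), just above the thumb button at (585,197) and about 4 mm short of it in x, which agrees with the measurements. In the top half the arm hides the clip.

```bash
python3 -m handwheel '[{"tx":-4,"ty":-5.5,"tz":10,"roll":0},{"tx":0,"ty":0,"tz":15,"roll":0},{"tx":0,"ty":0,"tz":5,"roll":0},{"tx":0,"ty":0,"tz":0,"roll":0},{"tx":0,"ty":0,"tz":0,"roll":0},{"tx":0,"ty":0,"tz":0,"roll":0}]'; python3 -m handwheel '[{"tx":0,"ty":0,"tz":2,"roll":0},{"tx":0,"ty":0,"tz":2,"roll":0},{"tx":0,"ty":0,"tz":2,"roll":0},{"tx":0,"ty":0,"tz":0,"roll":0},{"tx":0,"ty":0,"tz":0,"roll":0}]'
```

```text
t: 2.45
tool_pos: [0.4827, 0.219, 0.0923]
tool_rot: [0.001, 3.14, 0.001]
contact_force: [-0.0, -0.1, -0.4]
opening: -0.0002
grip_force: 0.0
t: 2.87
tool_pos: [0.4819, 0.2189, 0.0851]
tool_rot: [-0.001, -3.141, 0.0]
contact_force: [0.2, -0.0, 0.5]
opening: 0.0
grip_force: 0.0
```

```bash
for i in 1; do :; done; python3 -m handwheel '[{"tx":0,"ty":0,"tz":2,"roll":0},{"tx":0,"ty":0,"tz":0,"roll":0},{"tx":0,"ty":0,"tz":0,"roll":0}]';python3 -m handwheel '[{"tx":0,"ty":0,"tz":2,"roll":0},{"tx":0,"ty":0,"tz":0,"roll":0},{"tx":0,"ty":0,"tz":0,"roll":0}]';python3 -m handwheel '[{"tx":0,"ty":0,"tz":2,"roll":0},{"tx":0,"ty":0,"tz":0,"roll":0},{"tx":0,"ty":0,"tz":0,"roll":0}]'
```

```text
t: 3.12
tool_pos: [0.4823, 0.219, 0.0838]
tool_rot: [0.001, 3.141, 0.0]
contact_force: [0.3, 0.2, 3.1]
opening: 0.0003
grip_force: 1.2
t: 3.37
tool_pos: [0.4818, 0.2189, 0.0814]
tool_rot: [-0.001, -3.141, 0.0]
contact_force: [-2.9, -0.5, 4.1]
opening: -0.0002
grip_force: 2.2
t: 3.62
tool_pos: [0.4817, 0.2188, 0.0795]
tool_rot: [-0.001, -3.141, 0.0]
contact_force: [-3.5, -1.1, 5.3]
opening: 0.0001
grip_force: 2.9
```

```bash
python3 -m handwheel '[{"tx":0.5,"ty":0,"tz":2,"roll":0},{"tx":0.5,"ty":0,"tz":2,"roll":0},{"tx":0,"ty":0,"tz":0,"roll":0},{"tx":0,"ty":0,"tz":0,"roll":0}]';python3 -m handwheel '[{"tx":0,"ty":0,"tz":2,"roll":0},{"tx":0,"ty":0,"tz":1.5,"roll":0},{"tx":0,"ty":0,"tz":0,"roll":0},{"tx":0,"ty":0,"tz":0,"roll":0}]'
```

```text
t: 3.95
tool_pos: [0.4809, 0.2187, 0.0759]
tool_rot: [-0.001, -3.141, 0.001]
contact_force: [-4.5, -2.3, 6.9]
opening: 0.0
grip_force: 3.8
t: 4.28
tool_pos: [0.4805, 0.2186, 0.0724]
tool_rot: [-0.001, -3.14, 0.001]
contact_force: [-6.6, -2.6, 9.0]
opening: -0.0005
grip_force: 4.6
```

Run:
```python
import numpy as np
a=np.radians(np.linspace(195.8,98.6,13));r=np.linspace(36.7,36,13)
p=np.c_[515.8+r*np.cos(a),228.6+r*np.sin(a)];d=np.diff(p,axis=0);d[:,0]*=-1
print(np.round(d,1).tolist(),p[-1])
```

```text
[[1.0, 5.1], [0.3, 5.2], [-0.5, 5.1], [-1.2, 5.0], [-1.9, 4.8], [-2.5, 4.5], [-3.1, 4.1], [-3.7, 3.6], [-4.1, 3.0], [-4.5, 2.4], [-4.8, 1.8], [-5.0, 1.1]] [510.41672764 264.19522972]
```

```bash
python3 -m handwheel '[{"tx":1,"ty":5.1,"tz":0,"roll":0},{"tx":0.3,"ty":5.2,"tz":0,"roll":0},{"tx":-0.5,"ty":5.1,"tz":0,"roll":0},{"tx":-1.2,"ty":5,"tz":0,"roll":0},{"tx":0,"ty":0,"tz":0,"roll":0},{"tx":0,"ty":0,"tz":0,"roll":0}]'
python3 - <<'E'
from h import *
im,D=optics.get_image('side');cv2.imwrite('pics/m2.png',cv2.resize(im[90:190,210:340,::-1],(780,600),interpolation=3))
E
```

```text
t: 4.78
tool_pos: [0.483, 0.2404, 0.0736]
tool_rot: [0.001, 3.138, 0.003]
contact_force: [-2.2, 1.2, 8.0]
opening: 0.0001
grip_force: 4.0
```

View pics/m2.png

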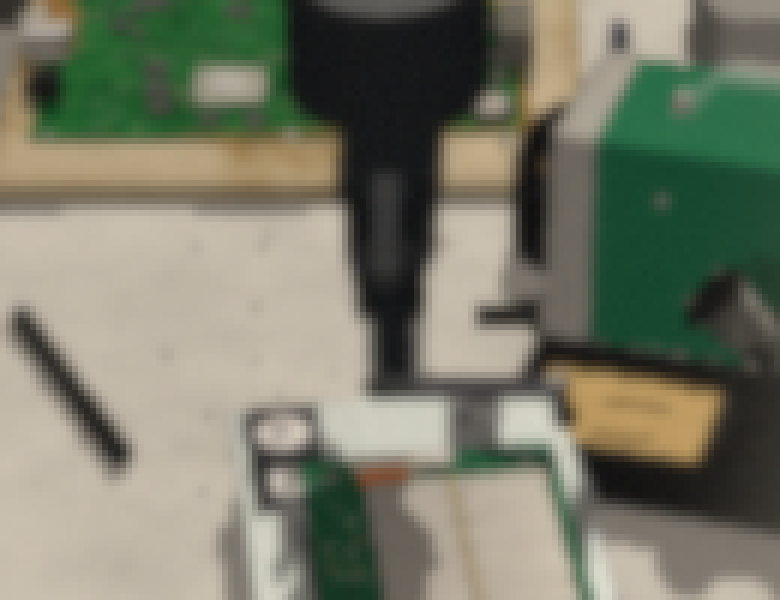

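The fingertip at (395,380) is still on the button. The strip runs across to the foot at (548,390), so the clip follows the finger. The press has eased a little, so I'll add 1 mm.

```bash
python3 -m handwheel '[{"tx":0,"ty":0,"tz":1,"roll":0},{"tx":-1.9,"ty":4.8,"tz":0.2,"roll":0},{"tx":-2.5,"ty":4.5,"tz":0,"roll":0},{"tx":-3.1,"ty":4.1,"tz":0,"roll":0},{"tx":-3.7,"ty":3.6,"tz":0,"roll":0},{"tx":0,"ty":0,"tz":0,"roll":0},{"tx":0,"ty":0,"tz":0,"roll":0}]'
```

```text
t: 5.42
tool_pos: [0.4957, 0.2566, 0.073]
tool_rot: [0.001, 3.135, 0.001]
contact_force: [2.1, -0.8, 8.1]
opening: 0.0001
grip_force: 4.0
```

```bash
python3 -m handwheel '[{"tx":0,"ty":0.5,"tz":0.7,"roll":0},{"tx":-4.1,"ty":3.2,"tz":0,"roll":0},{"tx":-4.5,"ty":2.4,"tz":0,"roll":0},{"tx":-4.0,"ty":1.2,"tz":0,"roll":0},{"tx":-2.6,"ty":0.4,"tz":0,"roll":0},{"tx":0,"ty":0,"tz":0,"roll":0},{"tx":0,"ty":0,"tz":0,"roll":0},{"tx":0,"ty":0,"tz":0,"roll":0}]'
python3 - <<'E'
from h import *
im,D=optics.get_image('side');cv2.imwrite('pics/m3.png',cv2.resize(im[90:190,210:340,::-1],(780,600),interpolation=3))
E
```

```text
t: 6.08
tool_pos: [0.5094, 0.2635, 0.0716]
tool_rot: [0.001, 3.139, -0.002]
contact_force: [-0.8, -3.5, 8.6]
opening: 0.0
grip_force: 4.3
```

View pics/m3.png

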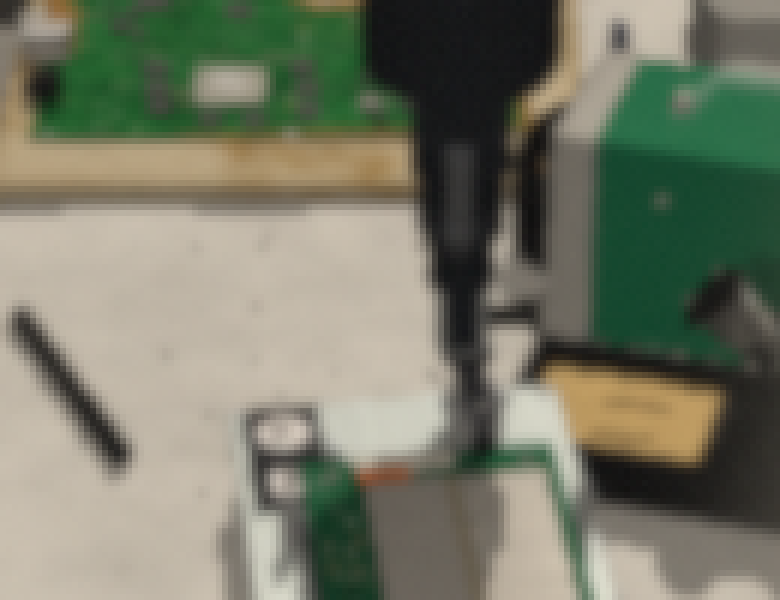

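The strip now runs from the button at (462,360) straight across to the foot at (483,455), over the board's edge. I'll release it by lifting straight up.

```bash
python3 -m handwheel '[{"tx":0,"ty":0,"tz":-3,"roll":0},{"tx":0,"ty":0,"tz":-3,"roll":0},{"tx":0,"ty":0,"tz":-3,"roll":0},{"tx":0,"ty":0,"tz":-5,"roll":0},{"tx":0,"ty":0,"tz":-20,"roll":0},{"tx":0,"ty":0,"tz":-20,"roll":0},{"tx":25,"ty":-6,"tz":0,"roll":0},{"tx":25,"ty":-6,"tz":0,"roll":0},{"tx":23,"ty":-5,"tz":0,"roll":0},{"tx":0,"ty":0,"tz":0,"roll":0},{"tx":0,"ty":0,"tz":0,"roll":0}]'
python3 - <<'E'
from h import *
print(ctrl.get_obs()['tool_pos'])
im,D=optics.get_image('side');cv2.imwrite('pics/m4.png',cv2.resize(im[90:190,210:340,::-1],(780,600),interpolation=3))
E
```

```text
t: 7.05
tool_pos: [0.4338, 0.2471, 0.1232]
tool_rot: [-0.0, -3.141, -0.0]
contact_force: [1.4, -0.2, -0.2]
opening: -0.0002
grip_force: 0.0
[0.43383418 0.24708626 0.12320622]
```

View pics/m4.png

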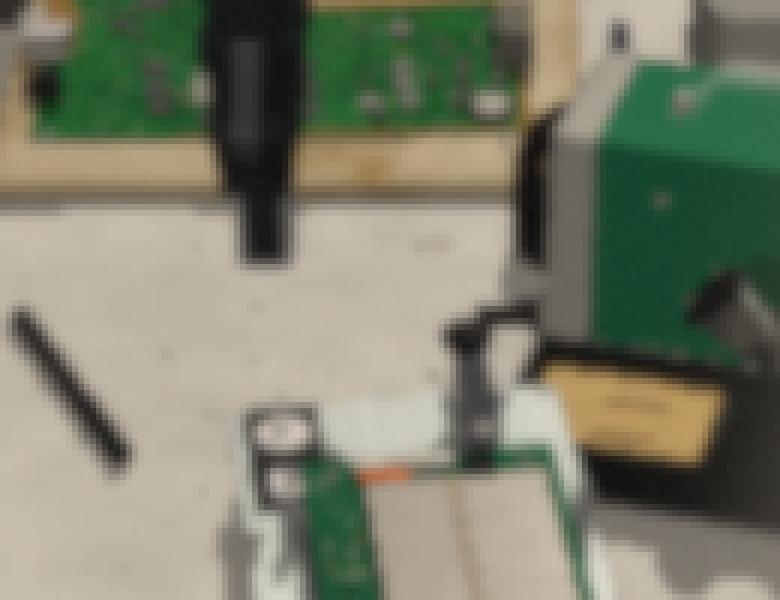

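The clip is closed: the button is back up at (460,335) and the foot sits on the bare strip at (482,462), clear of the shield. Next is the start key.

```bash
python3 -m handwheel '[{"tx":-2.5,"ty":1,"tz":25,"roll":0},{"tx":0,"ty":0,"tz":25,"roll":0},{"tx":0,"ty":0,"tz":20,"roll":0},{"tx":0,"ty":0,"tz":7,"roll":0},{"tx":0,"ty":0,"tz":0,"roll":0},{"tx":0,"ty":0,"tz":0,"roll":0},{"tx":0,"ty":0,"tz":0,"roll":0}]'; python3 -m handwheel '[{"tx":0,"ty":0,"tz":1,"roll":0},{"tx":0,"ty":0,"tz":1,"roll":0},{"tx":0,"ty":0,"tz":0,"roll":0},{"tx":0,"ty":0,"tz":0,"roll":0}]'
```

```text
t: 7.68
tool_pos: [0.4389, 0.2486, 0.0485]
tool_rot: [0.001, 3.139, 0.002]
contact_force: [-0.3, -0.1, 0.5]
opening: 0.0002
grip_force: 0.0
t: 8.02
tool_pos: [0.4376, 0.2481, 0.0454]
tool_rot: [0.001, 3.141, 0.001]
contact_force: [-0.3, 0.4, -0.1]
opening: 0.0002
grip_force: 0.0
```

```bash
python3 -m handwheel '[{"tx":0,"ty":0,"tz":1,"roll":0},{"tx":0,"ty":0,"tz":1,"roll":0},{"tx":0,"ty":0,"tz":0,"roll":0},{"tx":0,"ty":0,"tz":0,"roll":0}]'; python3 -m handwheel '[{"tx":0,"ty":0,"tz":1,"roll":0},{"tx":0,"ty":0,"tz":0,"roll":0},{"tx":0,"ty":0,"tz":0,"roll":0}]';  python3 -m handwheel '[{"tx":0,"ty":0,"tz":1,"roll":0},{"tx":0,"ty":0,"tz":0,"roll":0},{"tx":0,"ty":0,"tz":0,"roll":0}]'
```

```text
t: 8.35
tool_pos: [0.4372, 0.248, 0.0428]
tool_rot: [-0.001, -3.141, 0.0]
contact_force: [-1.0, 0.2, 0.5]
opening: -0.0002
grip_force: 0.0
t: 8.6
tool_pos: [0.4373, 0.248, 0.0418]
tool_rot: [-0.001, -3.141, 0.0]
contact_force: [1.1, -0.4, -0.1]
opening: 0.0
grip_force: 0.0
t: 8.85
tool_pos: [0.4375, 0.2481, 0.0412]
tool_rot: [0.001, 3.142, -0.0]
contact_force: [-1.2, -0.4, 2.0]
opening: 0.0001
grip_force: 1.0
```

```bash
python3 -m handwheel '[{"tx":0,"ty":0,"tz":0.8,"roll":0},{"tx":0,"ty":0,"tz":0,"roll":0},{"tx":0,"ty":0,"tz":0,"roll":0}]'; python3 -m handwheel '[{"tx":0,"ty":0,"tz":0.5,"roll":0},{"tx":0,"ty":0,"tz":0,"roll":0},{"tx":0,"ty":0,"tz":0,"roll":0}]'
```

```text
t: 9.1
tool_pos: [0.4375, 0.2481, 0.0404]
tool_rot: [0.001, 3.141, 0.0]
contact_force: [-1.3, -0.3, 3.4]
opening: 0.0
grip_force: 2.1
t: 9.35
tool_pos: [0.4375, 0.2481, 0.0402]
tool_rot: [0.001, 3.142, -0.0]
contact_force: [-3.7, -0.9, 7.0]
opening: 0.0
grip_force: 3.4
```

```bash
python3 -m handwheel '[{"tx":0,"ty":0,"tz":0.4,"roll":0},{"tx":0,"ty":0,"tz":0,"roll":0},{"tx":0,"ty":0,"tz":0,"roll":0}]'; python3 -m handwheel '[{"tx":0,"ty":0,"tz":-3,"roll":0},{"tx":0,"ty":0,"tz":-10,"roll":0},{"tx":0,"ty":0,"tz":-30,"roll":0},{"tx":0,"ty":0,"tz":-30,"roll":0},{"tx":0,"ty":0,"tz":-30,"roll":0},{"tx":30,"ty":20,"tz":0,"roll":0},{"tx":30,"ty":20,"tz":0,"roll":0},{"tx":0,"ty":0,"tz":0,"roll":0},{"tx":0,"ty":0,"tz":0,"roll":0},{"tx":0,"ty":0,"tz":0,"roll":0},{"tx":0,"ty":0,"tz":0,"roll":0}]'
python3 - <<'E'
from h import *
im,D=optics.get_image('side');cv2.imwrite('pics/m5.png',cv2.resize(im[125:225,210:340,::-1],(780,600),interpolation=3))
E
```

```text
t: 9.6
tool_pos: [0.4375, 0.2481, 0.0402]
tool_rot: [-0.001, -3.141, 0.0]
contact_force: [-4.2, -2.4, 10.1]
opening: -0.0001
grip_force: 4.5
t: 10.52
tool_pos: [0.3779, 0.2876, 0.1422]
tool_rot: [0.002, 3.141, -0.0]
contact_force: [0.6, 0.2, -0.3]
opening: 0.0
grip_force: 0.0
```

View pics/m5.png

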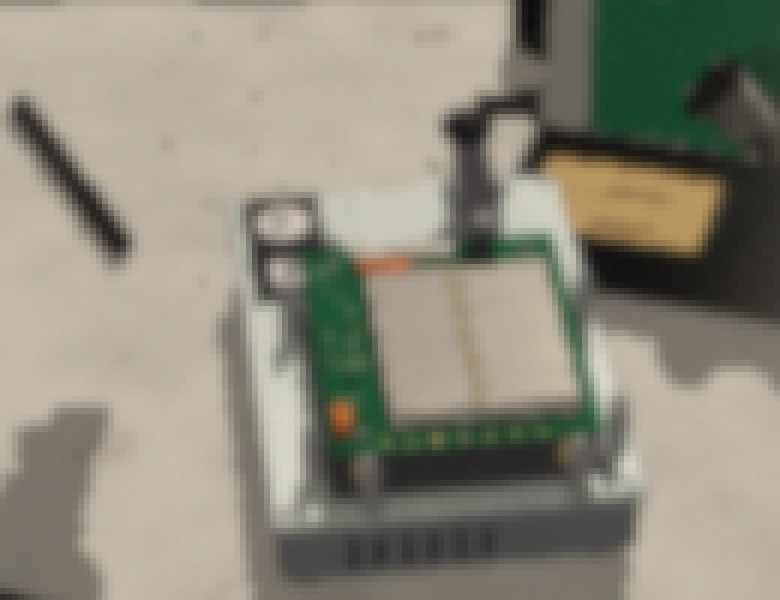

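The board lies in place with the foot on the strip at (480,248), and the arm is clear of everything. I'm handing the job in.

```bash
python3 -c "
from station import ctrl
print(ctrl.finish_job())"
```

```text
the job is handed in; nothing more can be done
None
```

The clip is closed on the board's bare strip, the start key was pressed with about 10 N and released, the stop key was not touched, and the job was handed in with the arm clear; no verdict came back.

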